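# Slide the carry tray home under the tipping trough and tip in the cakes

### The arm

A 7-joint arm with a two-finger parallel gripper is mounted at the origin on the work surface. World frame = base frame: x ahead of the robot, y to its left, z up, the work surface at z = 0. Lengths are in m, angles in rad, forces in N, time in s.
With the tool pointing down it reaches from about 0.425 to 0.925 m from the base axis. Payload 6.8 kg.
Tool frame: the origin (TCP) lies on the centre line of the jaws, within the pads' length; the fingertips stand 14 mm ahead of it and the grasp point (between the pads) lies 5 mm behind it (r.nose_length is the distance from the TCP to the fingertips, in m); z points along the fingers, y is the direction in which the jaws open and shut (so a half turn about z gives the same grasp; the last joint's range is limited). The gripper opens to 85 mm and grips with 20 to 120 N. Pads are 22 mm wide; open, the fingers measure 114 mm over their backs; the gripper's body (76 mm by 85 mm) begins 54 mm behind the grasp point. The pads swing forward as they close: fully open they stand 13 mm farther back than shut.
Start: joints at [1.096, 0.477, 0.022, 1.555, -0.011, 1.109, -0.083], TCP at [0.242, -0.63, 0.245] pointing down, gripper open.
Joint ranges: [-2.96, 2.96], [-0.34, 2.1], [-1.41, 1.46], [0.24, 2.44], [-1.37, 4.51], [0.17, 1.92], [-2.96, 2.96]. Speed limits (rad/s): [2.39, 2.39, 3.14, 3.14, 3.14, 3.14, 3.14].

### API

Orientations are given as a rotation vector (axis times angle).
In Python, from bench import r, imaging, look_for, outline_of gives the robot as it stands. The module is installed in compiled form; this text tells all that it offers.
- The arm moves only by the tool carry_out, never from a script. Its arguments are lists of equal length, an entry for each row: "offset": the shift along the tool's x, y, z as a fraction of full scale, a list of three; "turn": the turn, a rotation vector about the tool's x, y, z as a fraction of full scale, a list of three. A call has 1 to 8 rows; each row is the pose to reach, as a shift and turn from the pose commanded when the call began, along the tool's axes at that moment; what a row does not reach only later rows make up. Full scale, the value 1, is 0.5 m for a shift and 1.5 rad for a turn. A row lasts 1/10 s, in which the tool goes at most 50 mm and 8.59 degrees, less where a joint would pass 70% of its speed; a pose out of reach is approached as far as the arm can. A call with a number of a shift or a turn outside -1 to 1 is refused whole. A call with a gripper value outside its range is refused whole. "hand" is the closure, from 0 (fully open) to 1 (shut), set as the call begins (left out, the last holds). The fingers move at their own pace and stop on an object; "force" is the grip in N (left out, the last holds). Time passes only in rows, so rows that repeat a pose let the fingers close. It gives the time, the measured TCP pose, the force and the opening at its end, in the units of the state.
- r.get_obs(): the state, without advancing time (a new reading comes with each control period).
- imaging.grab_frame(name): name is "scene" or "top" or "wrist"; returns a dict with "pixels" (480x640x3 uint8, red, green, blue), "fx", "fy", "cx", "cy" (pixels), "R" (3x3) and "t" (3): a world point X has camera coordinates R X + t. Camera axes: x right, y down, z forward; pixel columns grow to the right and rows downward; lengths in m; the calibration is good to about 2 mm. A picture is of the moment at which its call begins. There is no depth.
- r.hand_in(): hands the job in, once; it reports no verdict.
Trained networks look in the newest picture that a camera, given by its name, has taken for a name from the list of things; names that differ only in an ending like _2 or _b are one class to them, and where a whole thing is asked for, a point or a joint stands for the part that bears it (a point fixed in the world has none). Each returns a list of dicts, best first, with "score" (0 to 1); they miss things now and then, are a little off and sometimes report something else, mostly with a low value. They report only what shows in the picture. A call takes as long as a camera call. They do not tell look-alikes from the thing itself.
- look_for(query, camera): "xyz" ([x, y, z] in m, in the coordinates of the camera as it stood for that picture, good to about 4 mm: the middle of the surface that is visible of it).
- outline_of(query, camera): "region" (480x640 bool, what is visible of it).
The state is a dict: "clock": time; "joints": joint angles; "qvel": joint speeds; "tau": joint torques, N m; "tcp_pos": TCP position; "orientation": TCP orientation; "contact_force": force on the tool from outside, world axes, zero at the start; "moment": the same for the moment, N m; "grip_width": finger opening in m.
Only numpy, scipy, OpenCV 4.12 (cv2) and the standard library are available. Lean on these libraries where they do the work, as an engineer would, in place of code of your own. Each camera call takes 0.05 s, during which the arm holds its last target. There are 200 camera calls.

### The job

Without lifting it, slide the blue tray along the counter against the guide fence and into the bay of the loading stand, fully home against the back stop. Then press down the red tab of the trough until both wrapped cakes have slid into the tray, and let the trough swing back level. Do not touch the cakes with the gripper, and leave the jar, large cake, mug and bottle where they are.

Things in the scene. Friction and masses are not known exactly. Their poses are not given: they have to be found in the camera images.
- stand: Fixed galvanised loading stand. Origin: on the counter, centre of the bay's mouth; x points roughly away from the robot, y straight out of the mouth (robot's left); the tray goes in along -y. Bay 138 mm wide (inner faces x = -69 and +69), 155 mm deep, walls 6 mm thick, 50 mm high, no floor. Near wall ends in a lip flared out to about x = -90, y = +24. Pivot cheeks at y = -190, x = +-52, 115 mm high.
- bay_stop (a point): Centre of the face of the bay's back stop, at stand x = 0, y = -155, 20 mm above the counter. The bay's mouth is roofed in blue from stand y = 0 to -35 (45 to 50 mm high), with a blue deflector plate on it at y = -33 up to 95 mm; behind that it is open above, partly overhung by the trough.
- fence_end (a point): Outer end of the straight guide fence, on its inner face, at stand x = +69, y = +260, 15 mm above the counter. The fence is 30 mm high, 6 mm thick, and carries the far wall's inner face (x = +69) straight on out of the mouth.
- trough (a joint): Angle of the aluminium tipping trough (78 mm wide, 160 long, 28 high, outlet end open towards the mouth). 0 = level, 0.60 rad = stop, outlet down. Hinge along stand x at y = -190, height 100 mm (underside of its 4 mm floor). A spring keeps it level and returns it: about 4 N on the tab starts it, 8 N holds it at the stop. Cakes slide out beyond about 0.35 rad; 0.5 for a second is sure.
- press_tab (a point): Point on top of the flat red press tab at the trough's outlet, robot's side: stand x = -70, y = -125, height 105 mm when level, 65 mm from the hinge. Tab 5 mm thick; reaches 15 mm to -x, 31 mm to +x (trough wall), 30 mm to +y, 20 mm to -y of the point. With the trough at its stop the tab's top under the same spot is about 62 mm high. Press it straight down from above.
- tray: Loose blue open tray, 130 (x) by 170 (y) by 30 mm high, walls 5 mm, about 0.3 kg, white pull block (96 wide, 24 high, 15 mm out) on the middle of its rear +y end. Origin: centre of its underside. Starts on the counter before the mouth, beside the fence, askew; its -y end enters the bay. Fully home it touches the back stop: origin at stand y = -70, pull block's face 30 mm out of the mouth.
- tray_pull (a point): Centre of the outer face of the tray's white pull block, 100 mm from the tray's origin along its +y, 12 mm above the counter.
- cake_a: Small wrapped round brown cake, 50 mm across, 26 mm high, 70 g, lying in the trough, the one nearer the outlet. Origin: centre of its underside.
- cake_b: Second small wrapped cake, the same, farther from the outlet in the trough. Origin: centre of its underside.
- honey_jar: Bystander: amber jar with yellow cap, 66 mm across, 85 mm high. Origin: centre of its underside.
- big_cake: Bystander: large round brown cake, 144 mm across, 42 mm high. Origin: centre of its underside.
- mug: Bystander: white mug, 80 mm across, 90 mm high. Origin: centre of its underside.
- oil_bottle: Bystander: green bottle with black cap, 60 mm across, 180 mm high. Origin: centre of its underside.
There are look-alikes about, which are no part of the job. Several things look just like the tray: the one meant starts farthest to the robot's left.

How it is judged:
By the outcome, as a careful person would: the job done as asked, in the order asked, and still so for the second after the job is handed in, with the robot touching nothing.
It also fails if it takes over 64 s, if anything falls off the work surface, if the arm or the gripper's body presses on something with over 40 N, if the wrist force passes 120 N, or if a joint passes its speed limit or range.

## Working session

There is one attempt and no reset: what is moved stays moved. The work goes in short steps, Python scripts to look and compute and a tool call to move; the robot and the scene stay as the last step left them, time stands still between calls to the robot, and variables do not carry over. Pictures are saved under pics/ and viewed, about 8 in all and at most 12, crops included, and the job is handed in when it is done.

Besides the shell and the picture viewer there is one more tool, called after "Request:" as name(argument=value, ...) on one line, values as JSON. carry_out: Moves the arm, as the interface text tells. Shift numbers are shares of 0.5 m and turn numbers shares of 1.5 rad, none past 1 either way. Its arguments: {"type":"object","properties":{"offset":{"type":"array","items":{"type":"array","items":{"type":"number","minimum":-1,"maximum":1}}},"turn":{"type":"array","items":{"type":"array","items":{"type":"number","minimum":-1,"maximum":1}}},"hand":{"type":"number"},"force":{"type":"number"}},"required":["offset","turn"]}

```bash
mkdir -p pics
cat > h.py <<'E'
import numpy as np, cv2
from scipy.spatial.transform import Rotation as Ro
from bench import r, imaging, look_for, outline_of
def snap(cam,name):
    f=imaging.grab_frame(cam); cv2.imwrite(f'pics/{name}.png',cv2.cvtColor(f['pixels'],cv2.COLOR_RGB2BGR)); return f
def w(f,p): return np.array(f['R']).T@(np.array(p)-np.array(f['t']))
def px(f,X):
    c=np.array(f['R'])@np.array(X)+np.array(f['t']); return np.array([f['fx']*c[0]/c[2]+f['cx'],f['fy']*c[1]/c[2]+f['cy']])
def ray(f,uv,z):
    R=np.array(f['R']);o=-R.T@np.array(f['t']);d=R.T@np.array([(uv[0]-f['cx'])/f['fx'],(uv[1]-f['cy'])/f['fy'],1]); return o+d*(z-o[2])/d[2]
E
python3 - <<'E'
from h import *
o=r.get_obs(); print(o)
ims=[]
for c in ['scene','top']:
    f=snap(c,c+'0'); ims.append(f['pixels'])
    for q in ['stand','tray','tray_pull','press_tab','trough','cake_a','honey_jar','mug','oil_bottle','big_cake']:
        for d in look_for(q,c)[:5]: 
            X=w(f,d['xyz']); print(c,q,round(d['score'],2),X.round(3),px(f,X).round())
E
```

```text
{'clock': 0.0, 'joints': array([ 1.09589353,  0.47779569,  0.02231032,  1.55644684, -0.01152786,
        1.10934422, -0.08308642]), 'qvel': array([-0.00152242,  0.00221949,  0.00024245,  0.00016789,  0.00065402,
       -0.00028049, -0.00141128]), 'tau': array([-1.05639996e-03, -5.96449506e+01,  1.60720691e+00, -2.81198376e+01,
        1.23536252e-02,  9.36062570e-03,  2.28302275e-05]), 'tcp_pos': array([ 0.24188015, -0.62955238,  0.24433004]), 'orientation': array([-3.08710689e+00, -5.72692464e-01,  6.89271887e-04]), 'contact_force': array([ 0.57422511, -0.28721345, -0.12097885]), 'moment': array([ 0.02014034,  0.05697867, -0.02900638]), 'grip_width': 0.08534747608793199}
scene stand 0.73 [ 0.654 -0.194  0.053] [269. 309.]
scene tray 0.9 [0.558 0.102 0.001] [351. 253.]
scene tray 0.81 [ 0.34  -0.038  0.005] [269. 223.]
scene tray 0.7 [ 0.251 -0.287  0.004] [176. 235.]
scene tray_pull 0.89 [ 0.257 -0.288  0.003] [176. 236.]
scene tray_pull 0.73 [ 0.338 -0.04   0.001] [268. 224.]
scene tray_pull 0.63 [0.557 0.104 0.004] [352. 251.]
scene press_tab 0.6 [ 0.612 -0.249  0.115] [236. 289.]
[... 642 characters left out ...]
[ 0.344 -0.037  0.007] [329. 308.]
top tray 0.59 [0.408 0.512 0.044] [124. 279.]
top tray_pull 0.86 [ 0.348 -0.046  0.008] [332. 306.]
top tray_pull 0.62 [0.56  0.099 0.004] [281. 229.]
top tray_pull 0.55 [ 0.256 -0.292  0.005] [423. 342.]
top press_tab 0.8 [ 0.6   -0.237  0.104] [407. 209.]
top press_tab 0.43 [0.564 0.108 0.008] [278. 227.]
top trough 0.65 [ 0.601 -0.229  0.103] [404. 209.]
top cake_a 0.82 [ 0.612 -0.288  0.133] [429. 202.]
top honey_jar 0.56 [0.775 0.085 0.083] [287. 146.]
top honey_jar 0.37 [0.563 0.106 0.006] [279. 228.]
top mug 0.56 [0.409 0.509 0.046] [126. 279.]
top oil_bottle 0.61 [ 0.458 -0.443  0.119] [490. 263.]
top big_cake 0.75 [ 0.784 -0.136  0.045] [367. 149.]
```

View pics/top0.png

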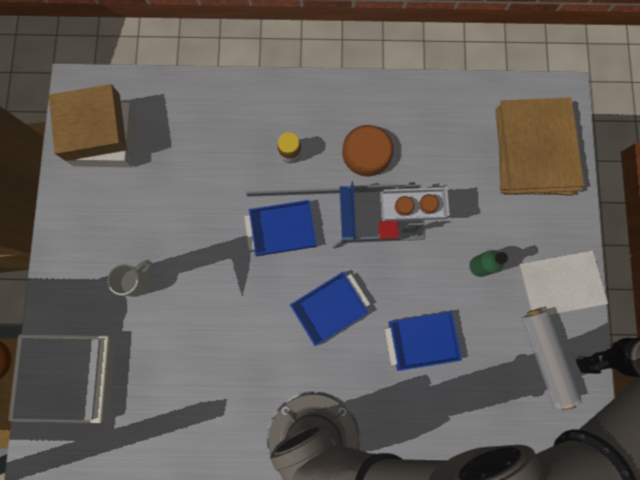

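View pics/scene0.png

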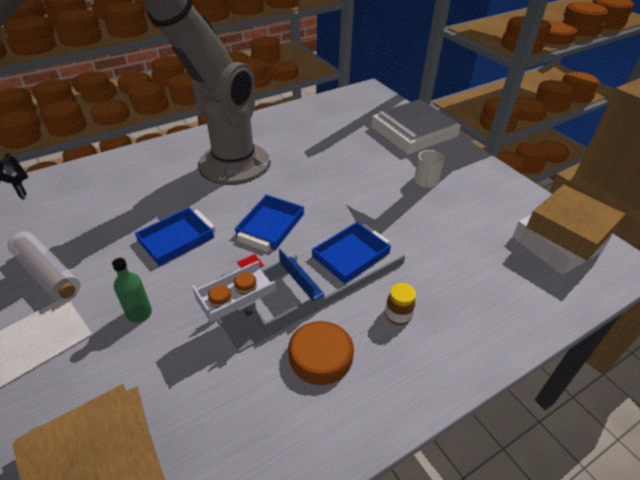

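Three look-alike trays in the top view: (281,228), (329,308), (425,341). The one at (281,228) is farthest left, before the mouth and beside the fence, so it is the one meant. I'll confirm it in a crop.

Run:
```python
import cv2
a=cv2.imread('pics/top0.png')[175:265,240:460]; a=cv2.resize(a,None,fx=3.6,fy=3.6,interpolation=cv2.INTER_CUBIC); cv2.imwrite('pics/crop1.png',a)
```

```text
(no output)
```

View pics/crop1.png

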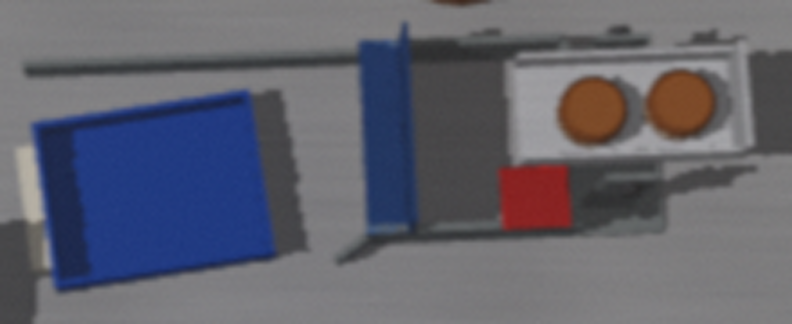

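The crop confirms it: blue tray with white pull block on its left end (top px ~(247,233)), skewed, fence above it, blue mouth roof at (346,213), red tab at (389,230). Now I'll fit the stand and tray poses.

Run:
```python
from h import *
from scipy.optimize import least_squares
f=imaging.grab_frame('top')
P=lambda u,v:(240+u/3.6,175+v/3.6)
pts=[((.069,.26),.03,P(27,75)),((-.085,-.095),.105,P(503,230)),((-.085,-.145),.105,P(571,228)),((-.039,-.145),.105,P(569,166)),((-.039,-.095),.105,P(500,168)),
((-.075,0),.05,P(367,236)),((.075,0),.05,P(361,42)),((-.039,-.11),.128,P(511,160))]
L=np.array([p[0] for p in pts]);Wd=np.array([ray(f,p[2],p[1])[:2] for p in pts])
rot=lambda a:np.array([[np.cos(a),-np.sin(a)],[np.sin(a),np.cos(a)]])
def fit(L,Wd,t0):
    s=least_squares(lambda q:((L@rot(q[2]).T+q[:2])-Wd).ravel(),t0,loss='soft_l1',f_scale=.003);return s.x,((L@rot(s.x[2]).T+s.x[:2])-Wd)*1000
s,e=fit(L,Wd,[.6,-.05,0]);print('stand',s.round(4));print(e.round(1))
T=np.array([[.065,.085],[.065,-.085],[-.065,-.085],[-.065,.085]])
TW=np.array([ray(f,P(*p),.03)[:2] for p in [(33,124),(248,91),(275,255),(57,290)]])
t,e=fit(T,TW,[.56,.1,0]);print('tray',t.round(4));print(e.round(1))
ts=rot(s[2]).T@(t[:2]-s[:2]);print('tray in stand',ts.round(4),t[2]-s[2])
print('pull world',rot(t[2])@[0,.1]+t[:2],'tab',rot(s[2])@[-.07,-.125]+s[:2],'u bay dir',rot(s[2])@[0,-1])
np.save('stand.npy',s)
```

```text
stand [ 0.5975 -0.065   0.0616]
[[ 2.2  4.4]
 [-0.6 -0.5]
 [ 0.2 -1.4]
 [ 0.4  0.5]
 [-0.4  0.3]
 [-0.  -0.6]
 [-0.9  2.7]
 [-0.5 -9.5]]
tray [0.5597 0.094  0.1769]
[[-0.7  1. ]
 [ 0.3 -1.3]
 [ 0.3 -1.1]
 [ 0.1  1.5]]
tray in stand [-0.028  0.161] 0.1152415894600349
pull world [0.54207896 0.19239371] tab [ 0.5353672  -0.19411161] u bay dir [ 0.06160392 -0.99810068]
```

```bash
cat >> h.py <<'E'
S=np.load('stand.npy') if __import__('os').path.exists('stand.npy') else None
def toS(p): a=S[2]; c,s_=np.cos(a),np.sin(a); d=np.array(p[:2])-S[:2]; return np.array([c*d[0]+s_*d[1],-s_*d[0]+c*d[1],p[2]])
def toW(p): a=S[2]; c,s_=np.cos(a),np.sin(a); return np.array([c*p[0]-s_*p[1]+S[0],s_*p[0]+c*p[1]+S[1],p[2]])
def go(ps,jaw,o=None):
    "ps: list of TCP points in stand coords; jaw 'x' or 'y' in stand"
    o=o or r.get_obs(); R0=Ro.from_rotvec(o['orientation']); best=None
    for k in (0,np.pi):
        yaw=S[2]+(0 if jaw=='x' else np.pi/2)+k
        y=np.array([np.cos(yaw),np.sin(yaw),0]);z=np.array([0,0,-1.]);R=Ro.from_matrix(np.c_[np.cross(y,z),y,z])
        v=(R0.inv()*R).as_rotvec()
        if best is None or np.linalg.norm(v)<np.linalg.norm(best): best=v
    print('tcp in stand',toS(o['tcp_pos']).round(4),'F',o['contact_force'].round(1),'t',o['clock'],'j',o['joints'].round(2))
    print('turn',(best/1.5).round(3))
    for p in ps: print(p,toW(p).round(3),'offset',(R0.inv().apply(toW(p)-o['tcp_pos'])/.5).round(4))
E
python3 - <<'E'
from h import *
go([(-.12,-.03,.245),(-.15,.155,.245),(-.15,.155,.1),(-.15,.155,.022)],'y')
E
```

```text
tcp in stand [-0.3896 -0.5421  0.2453] F [-0.7  0.1 -0.9] t 1.15 j [ 1.1   0.48  0.02  1.56 -0.01  1.11 -0.08]
turn [ 0.    -0.     0.203]
(-0.12, -0.03, 0.245) [ 0.48  -0.102  0.245] offset [ 8.220e-01 -8.149e-01  6.000e-04]
(-0.15, 0.155, 0.245) [0.438 0.08  0.245] offset [ 8.7590e-01 -1.1858e+00  6.0000e-04]
(-0.15, 0.155, 0.1) [0.438 0.08  0.1  ] offset [ 0.8759 -1.1859  0.2906]
(-0.15, 0.155, 0.022) [0.438 0.08  0.022] offset [ 0.8759 -1.1859  0.4466]
```

Request:
carry_out(offset=[[0.5,-0.48,0],[0.5,-0.48,0],[0.5,-0.48,0],[0.5,-0.48,0],[0.5,-0.48,0],[0.5,-0.48,0],[0.5,-0.48,0],[0.5,-0.48,0]], turn=[[0,0,0.203],[0,0,0.203],[0,0,0.203],[0,0,0.203],[0,0,0.203],[0,0,0.203],[0,0,0.203],[0,0,0.203]], hand=0)

```text
clock: 1.95
tcp_pos: [0.3929, -0.31, 0.2457]
orientation: [-3.138, -0.114, -0.003]
contact_force: [-0.2, -0.5, 1.1]
grip_width: 0.0851
```

Run:
```python
from h import *
go([(-.12,-.03,.245),(-.15,.155,.245),(-.15,.155,.1),(-.15,.155,.022)],'y')
```

```text
tcp in stand [-0.2193 -0.2319  0.2457] F [-0.2 -0.5  1.1] t 1.95 j [ 0.61  0.19 -0.07  1.96  0.01  0.99 -0.97]
turn [-0.001 -0.001  0.007]
(-0.12, -0.03, 0.245) [ 0.48  -0.102  0.245] offset [ 0.2031 -0.4016  0.0025]
(-0.15, 0.155, 0.245) [0.438 0.08  0.245] offset [ 0.1472 -0.7723  0.0031]
(-0.15, 0.155, 0.1) [0.438 0.08  0.1  ] offset [ 0.1467 -0.7717  0.2931]
(-0.15, 0.155, 0.022) [0.438 0.08  0.022] offset [ 0.1464 -0.7714  0.4491]
```

Request:
carry_out(offset=[[0.2,-0.4,0],[0.2,-0.4,0],[0.2,-0.4,0],[0.2,-0.4,0],[0.147,-0.77,0.1],[0.147,-0.77,0.1],[0.147,-0.77,0.1],[0.147,-0.77,0.1]], turn=[[0,0,0.007],[0,0,0.007],[0,0,0.007],[0,0,0.007],[0,0,0.007],[0,0,0.007],[0,0,0.007],[0,0,0.007]])

```text
clock: 2.75
tcp_pos: [0.4404, 0.0615, 0.1983]
orientation: [3.141, 0.08, 0.002]
contact_force: [1.1, -0.8, -0.8]
grip_width: 0.0854
```

Run:
```python
from h import *
go([(-.15,.155,.08),(-.15,.155,.022),(-.073,.155,.022)],'y')
```

```text
tcp in stand [-0.1491  0.136   0.1983] F [ 1.1 -0.8 -0.8] t 2.75 j [ 0.06  0.18 -0.37  2.11  0.09  0.86 -1.88]
turn [ 0.    -0.001 -0.007]
(-0.15, 0.155, 0.08) [0.438 0.08  0.08 ] offset [-0.0026 -0.038   0.2365]
(-0.15, 0.155, 0.022) [0.438 0.08  0.022] offset [-0.0027 -0.038   0.3525]
(-0.073, 0.155, 0.022) [0.515 0.085 0.022] offset [ 0.1513 -0.0397  0.3527]
```

Request:
carry_out(offset=[[0,-0.038,0.1],[0,-0.038,0.2],[0,-0.038,0.3],[0,-0.038,0.35],[0,-0.038,0.355],[0,-0.038,0.355]], turn=[[0,0,-0.007],[0,0,-0.007],[0,0,-0.007],[0,0,-0.007],[0,0,-0.007],[0,0,-0.007]])

```text
clock: 3.35
tcp_pos: [0.4397, 0.079, 0.0209]
orientation: [3.14, 0.098, -0.001]
contact_force: [-0.3, 0.9, 0.6]
grip_width: 0.0857
```

Run:
```python
from h import *
go([(-.15,.155,.018),(-.076,.155,.018)],'y'); print(r.nose_length); snap('scene','scene1');
```

```text
tcp in stand [-0.1486  0.1535  0.0209] F [-0.3  0.9  0.6] t 3.35 j [-0.08  0.5  -0.28  2.23  0.31  0.45 -2.12]
turn [0.    0.001 0.   ]
(-0.15, 0.155, 0.018) [0.438 0.08  0.018] offset [-0.0027 -0.003   0.0057]
(-0.076, 0.155, 0.018) [0.512 0.085 0.018] offset [ 0.1453 -0.0029  0.0056]
0.014
```

View pics/scene1.png

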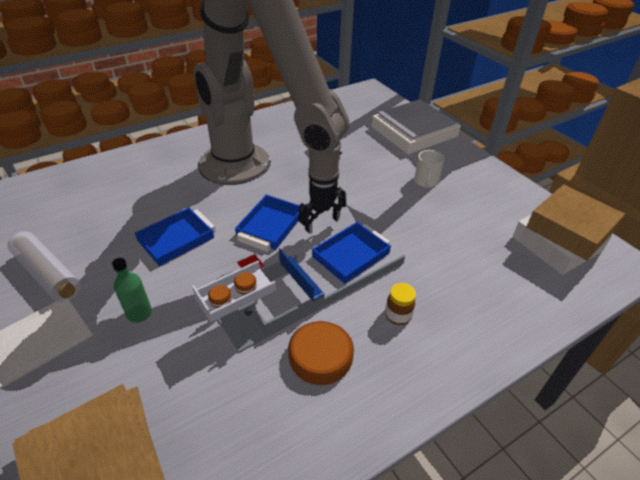

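The scene shows the open fingers at (325,212), beside the tray on its robot side. Next I'll push it towards the fence.

Request:
carry_out(offset=[[0.03,0,0.004],[0.05,0,0.004],[0.07,0,0.004],[0.085,0,0.004],[0.1,0,0.004],[0.115,0,0.004],[0.13,0,0.004],[0.142,0,0.004]], turn=[[0,0,0],[0,0,0],[0,0,0],[0,0,0],[0,0,0],[0,0,0],[0,0,0],[0,0,0]])

```text
clock: 4.2
tcp_pos: [0.5097, 0.0839, 0.0187]
orientation: [3.14, 0.099, -0.003]
contact_force: [-4.6, 0.8, 3.0]
grip_width: 0.0856
```

Request:
carry_out(offset=[[0.004,0,0],[0.008,0,0],[0.008,0,0]], turn=[[0,0,0],[0,0,0],[0,0,0]])

```text
clock: 4.5
tcp_pos: [0.5141, 0.0838, 0.0187]
orientation: [3.14, 0.098, -0.001]
contact_force: [-3.3, 0.4, 1.0]
grip_width: 0.0853
```

Run:
```python
from h import *
go([(-.069,.155,.018),(-.1,.155,.018)],'y'); f=snap('top','top1'); a=cv2.imread('pics/top1.png')[165:265,230:450]; cv2.imwrite('pics/crop2.png',cv2.resize(a,None,fx=3.6,fy=3.6,interpolation=cv2.INTER_CUBIC))
```

```text
tcp in stand [-0.0741  0.1537  0.0187] F [-3.3  0.4  1. ] t 4.5 j [-0.06  0.58 -0.28  2.06  0.3   0.54 -2.06]
turn [0. 0. 0.]
(-0.069, 0.155, 0.018) [0.519 0.085 0.018] offset [ 0.0103 -0.0026  0.0013]
(-0.1, 0.155, 0.018) [0.488 0.084 0.018] offset [-0.0517 -0.0027  0.0014]
```

View pics/crop2.png

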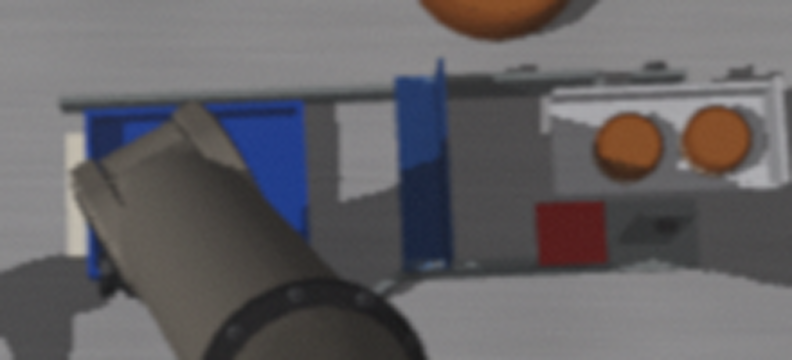

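The tray is now parallel to the fence and nearly flush (rim from (87,112) to (303,101) in the crop). I'll push a little further until the force rises.

Request:
carry_out(offset=[[0.003,0,0],[0.006,0,0],[0.006,0,0]], turn=[[0,0,0],[0,0,0],[0,0,0]])

```text
clock: 4.85
tcp_pos: [0.518, 0.0838, 0.0188]
orientation: [3.14, 0.097, 0.001]
contact_force: [-1.0, 0.3, -0.8]
grip_width: 0.0854
```

Request:
carry_out(offset=[[0.003,0,0],[0.006,0,0],[0.006,0,0]], turn=[[0,0,0],[0,0,0],[0,0,0]])

```text
clock: 5.15
tcp_pos: [0.5188, 0.0838, 0.0186]
orientation: [3.139, 0.097, -0.005]
contact_force: [-7.2, -0.5, 5.6]
grip_width: 0.0856
```

Request:
carry_out(offset=[[-0.04,0,0],[-0.08,0,0],[-0.08,0,-0.1],[-0.08,-0.1,-0.2],[0,-0.2,-0.24],[0,-0.3,-0.24],[0,-0.3,-0.24],[0,-0.3,-0.24]], turn=[[0,0,0],[0,0,0],[0,0,0],[0,0,-0.1],[0,0,-0.2],[0,0,-0.3],[0,0,-0.4],[0,0,-0.5]])

```text
clock: 5.95
tcp_pos: [0.5125, 0.2406, 0.1411]
orientation: [-2.875, -1.256, -0.011]
contact_force: [0.7, -1.1, 0.4]
grip_width: 0.0854
```

Run:
```python
from h import *
go([(.006,.33,.14),(.006,.31,.016)],'x')
f=snap('top','top2'); a=cv2.imread('pics/top2.png')[165:265,230:450]; cv2.imwrite('pics/crop3.png',cv2.resize(a,None,fx=3.6,fy=3.6,interpolation=cv2.INTER_CUBIC))
for d in look_for('tray','top')[:4]: print(d['score'],toS(w(f,d['xyz'])))
```

```text
tcp in stand [-0.066   0.3103  0.1411] F [ 0.7 -1.1  0.4] t 5.95 j [-0.11  0.48 -0.56  1.89  0.33  0.86 -1.58]
turn [ 0.002 -0.005 -0.539]
(0.006, 0.33, 0.14) [0.583 0.265 0.14 ] offset [0.1314 0.0709 0.0032]
(0.006, 0.31, 0.016) [0.584 0.245 0.016] offset [0.1018 0.1    0.2509]
0.86 [-0.34779971 -0.19989477  0.0079906 ]
0.61 [-0.22269672  0.00108366  0.0048331 ]
0.56 [0.0125697  0.16147632 0.00580784]
```

Request:
carry_out(offset=[[0.1314,0.0709,0],[0.1314,0.0709,0],[0.1314,0.0709,0],[0.1314,0.0709,0],[0.1314,0.0709,0],[0.1314,0.0709,0],[0.1314,0.0709,0],[0.1314,0.0709,0]], turn=[[0,0,-0.1],[0,0,-0.2],[0,0,-0.3],[0,0,-0.4],[0,0,-0.5],[0,0,-0.539],[0,0,-0.539],[0,0,-0.539]], hand=0.4)

```text
clock: 6.85
tcp_pos: [0.5823, 0.2562, 0.1385]
orientation: [2.171, 2.27, -0.001]
contact_force: [0.5, 0.6, 0.8]
grip_width: 0.0518
```

Run:
```python
from h import *
go([(.006,.32,.14),(.006,.315,.017),(.006,.27,.017)],'x')
f=snap('top','top3'); a=cv2.imread('pics/top3.png')[165:265,200:420]; cv2.imwrite('pics/crop3.png',cv2.resize(a,None,fx=3.6,fy=3.6,interpolation=cv2.INTER_CUBIC))
```

```text
tcp in stand [0.0046 0.3216 0.1385] F [0.5 0.6 0.8] t 6.85 j [-0.01  0.63 -0.71  1.71  0.48  0.98 -0.85]
turn [ 0.     0.    -0.011]
(0.006, 0.32, 0.14) [0.584 0.255 0.14 ] offset [-0.0031  0.0028 -0.0029]
(0.006, 0.315, 0.017) [0.584 0.25  0.017] offset [-0.013   0.003   0.2431]
(0.006, 0.27, 0.017) [0.587 0.205 0.017] offset [-0.103   0.0045  0.2431]
```

View pics/crop3.png

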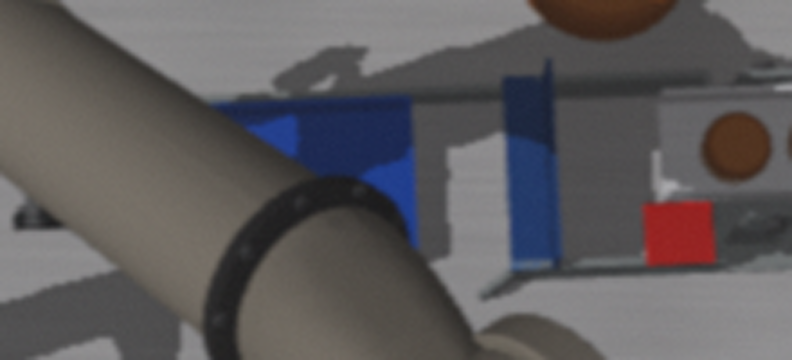

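The tray lies flush along the fence ((215,103) to (412,97)). I'll lower the fingers behind the pull block and push.

Request:
carry_out(offset=[[0,0.003,0.1],[0,0.003,0.2],[0,0.003,0.24],[0,0.003,0.243],[-0.03,0.003,0.243],[-0.05,0.003,0.243],[-0.07,0.003,0.243],[-0.07,0.003,0.243]], turn=[[0,0,-0.011],[0,0,-0.011],[0,0,-0.011],[0,0,-0.011],[0,0,-0.011],[0,0,-0.011],[0,0,-0.011],[0,0,-0.011]])

```text
clock: 7.7
tcp_pos: [0.5867, 0.2194, 0.0185]
orientation: [2.149, 2.288, 0.001]
contact_force: [0.0, -0.2, -0.1]
grip_width: 0.0512
```

Run:
```python
from h import *
go([(.006,.27,.017),(.006,.15,.017),(.006,.044,.017)],'x')
```

```text
tcp in stand [0.0067 0.2846 0.0185] F [ 0.  -0.2 -0.1] t 7.7 j [-0.01  0.77 -0.62  1.79  0.61  0.79 -0.88]
turn [0.001 0.001 0.001]
(0.006, 0.27, 0.017) [0.587 0.205 0.017] offset [-0.0291 -0.0014  0.0031]
(0.006, 0.15, 0.017) [0.594 0.085 0.017] offset [-0.2691 -0.0017  0.0034]
(0.006, 0.044, 0.017) [ 0.601 -0.021  0.017] offset [-0.4811 -0.0019  0.0037]
```

Request:
carry_out(offset=[[-0.02,0,0.002],[-0.04,0,0.002],[-0.06,0,0.002],[-0.08,0,0.002],[-0.1,0,0.002],[-0.12,0,0.002],[-0.14,0,0.002],[-0.16,0,0.002]], turn=[[0,0,0],[0,0,0],[0,0,0],[0,0,0],[0,0,0],[0,0,0],[0,0,0],[0,0,0]])

```text
clock: 8.5
tcp_pos: [0.5906, 0.1425, 0.0166]
orientation: [-2.146, -2.294, -0.002]
contact_force: [-1.3, 4.4, 2.5]
grip_width: 0.0513
```

Run:
```python
from h import *
go([(.006,.15,.017),(.006,.044,.017)],'x')
f=snap('scene','s2'); a=cv2.imread('pics/s2.png')[170:350,200:440]; cv2.imwrite('pics/crop4.png',cv2.resize(a,None,fx=3.3,fy=3.3,interpolation=cv2.INTER_CUBIC))
```

```text
tcp in stand [0.0058 0.2076 0.0166] F [-1.3  4.4  2.5] t 8.5 j [ 0.12  0.75 -0.62  1.83  0.61  0.76 -0.77]
turn [ 0.    -0.001  0.003]
(0.006, 0.15, 0.017) [0.594 0.085 0.017] offset [-0.1152 -0.0003 -0.001 ]
(0.006, 0.044, 0.017) [ 0.601 -0.021  0.017] offset [-0.3272 -0.0014 -0.0012]
```

View pics/crop4.png

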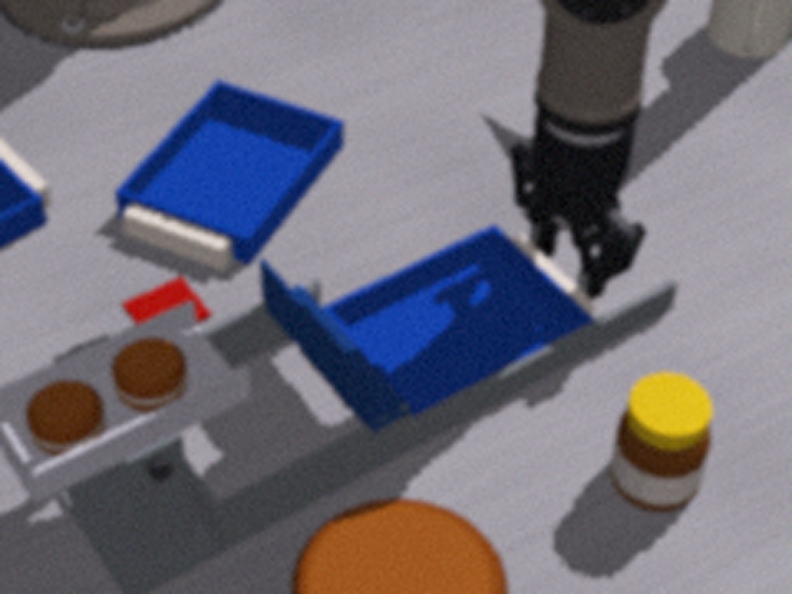

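The crop shows the tray aligned along the fence, with both fingers on the pull block (~(570,270)) and the front entering the mouth. I'll carry on pushing.

Request:
carry_out(offset=[[-0.02,0,0],[-0.04,0,0],[-0.06,0,0],[-0.08,0,0],[-0.1,0,0],[-0.12,0,0],[-0.14,0,0],[-0.16,0,0]], turn=[[0,0,0],[0,0,0],[0,0,0],[0,0,0],[0,0,0],[0,0,0],[0,0,0],[0,0,0]])

```text
clock: 9.35
tcp_pos: [0.5956, 0.0621, 0.0163]
orientation: [-2.146, -2.294, 0.0]
contact_force: [-2.3, 5.1, 2.8]
grip_width: 0.0512
```

Request:
carry_out(offset=[[-0.02,0,0],[-0.04,0,0],[-0.06,0,0],[-0.08,0,0],[-0.1,0,0],[-0.12,0,0],[-0.135,0,0],[-0.145,0,0]], turn=[[0,0,0],[0,0,0],[0,0,0],[0,0,0],[0,0,0],[0,0,0],[0,0,0],[0,0,0]])

```text
clock: 10.15
tcp_pos: [0.5996, -0.0095, 0.0162]
orientation: [-2.145, -2.292, 0.001]
contact_force: [-2.9, 8.1, 3.6]
grip_width: 0.0512
```

Run:
```python
from h import *
go([(.006,.044,.017),(.006,.038,.017)],'x')
```

```text
tcp in stand [0.0054 0.0553 0.0162] F [-2.9  8.1  3.6] t 10.15 j [ 0.37  0.74 -0.62  1.85  0.61  0.75 -0.52]
turn [-0.001 -0.001  0.003]
(0.006, 0.044, 0.017) [ 0.601 -0.021  0.017] offset [-0.0225  0.001  -0.0015]
(0.006, 0.038, 0.017) [ 0.601 -0.027  0.017] offset [-0.0345  0.0009 -0.0016]
```

Request:
carry_out(offset=[[-0.008,0,0],[-0.016,0,0],[-0.02,0,0],[-0.02,0,0]], turn=[[0,0,0],[0,0,0],[0,0,0],[0,0,0]])

```text
clock: 10.55
tcp_pos: [0.6001, -0.0193, 0.0162]
orientation: [-2.145, -2.293, 0.001]
contact_force: [-2.3, 7.5, 3.5]
grip_width: 0.0512
```

Request:
carry_out(offset=[[-0.004,0,0],[-0.008,0,0],[-0.008,0,0]], turn=[[0,0,0],[0,0,0],[0,0,0]])

```text
clock: 10.85
tcp_pos: [0.6003, -0.0222, 0.0163]
orientation: [-2.144, -2.293, -0.0]
contact_force: [-2.8, 9.5, 4.6]
grip_width: 0.0511
```

Request:
carry_out(offset=[[-0.004,0,0],[-0.008,0,0],[-0.008,0,0]], turn=[[0,0,0],[0,0,0],[0,0,0]])

```text
clock: 11.15
tcp_pos: [0.6003, -0.0222, 0.0163]
orientation: [-2.139, -2.292, -0.006]
contact_force: [-4.4, 16.4, 3.9]
grip_width: 0.0515
```

The motion stopped and the force rose to 16 N. I'll push slightly more, then back off and check.

Request:
carry_out(offset=[[-0.004,0,0],[-0.008,0,0],[-0.008,0,0]], turn=[[0,0,0],[0,0,0],[0,0,0]])

```text
clock: 11.45
tcp_pos: [0.6003, -0.0223, 0.0164]
orientation: [-2.135, -2.292, -0.012]
contact_force: [-5.5, 23.4, 2.9]
grip_width: 0.0511
```

Request:
carry_out(offset=[[0.03,0,0],[0.1,0,0],[0.14,0,-0.1],[0.14,0,-0.2],[0.14,0,-0.3],[0.14,0,-0.4],[0.14,0,-0.4],[0.14,0,-0.4]], turn=[[0,0,0],[0,0,0],[0,0,0],[0,0,0],[0,0,0],[0,0,0],[0,0,0],[0,0,0]], hand=1)

```text
clock: 12.25
tcp_pos: [0.5983, 0.0359, 0.2175]
orientation: [2.146, 2.289, -0.0]
contact_force: [-0.2, 0.8, -0.7]
grip_width: -0.0002
```

Run:
```python
from h import *
go([(-.11,.05,.2),(-.11,-.118,.2),(-.074,-.118,.2)],'x')
f=snap('scene','s3'); a=cv2.imread('pics/s3.png')[190:370,180:420]; cv2.imwrite('pics/crop5.png',cv2.resize(a,None,fx=3.3,fy=3.3,interpolation=cv2.INTER_CUBIC))
for d in look_for('press_tab','scene')[:2]: print(d['score'],toS(w(f,d['xyz'])))
for p in [(-.048,.03,.024),(.048,.03,.024),(-.048,.015,.024)]: print(p,(px(f,toW(p))-[180,190])*3.3)
f=snap('top','top4')
for d in look_for('press_tab','top')[:2]: print(d['score'],toS(w(f,d['xyz'])))
```

```text
tcp in stand [0.007  0.1007 0.2175] F [-0.2  0.8 -0.7] t 12.25 j [ 0.42  0.49 -0.78  1.73  0.39  1.08 -0.43]
turn [0.002 0.002 0.002]
(-0.11, 0.05, 0.2) [ 0.485 -0.022  0.2  ] offset [-0.1007 -0.2344  0.0348]
(-0.11, -0.118, 0.2) [ 0.495 -0.19   0.2  ] offset [-0.4367 -0.2352  0.0357]
(-0.074, -0.118, 0.2) [ 0.531 -0.187  0.2  ] offset [-0.4369 -0.1632  0.0359]
0.66 [ 0.00227062 -0.18451857  0.11204139]
(-0.048, 0.03, 0.024) [411.71539515 243.05504628]
(0.048, 0.03, 0.024) [482.45486821 320.65106958]
(-0.048, 0.015, 0.024) [395.75475167 250.88894851]
0.81 [-0.00751239 -0.17084144  0.10317554]
0.53 [-0.01441812 -0.17043134  0.10267281]
```

View pics/crop5.png

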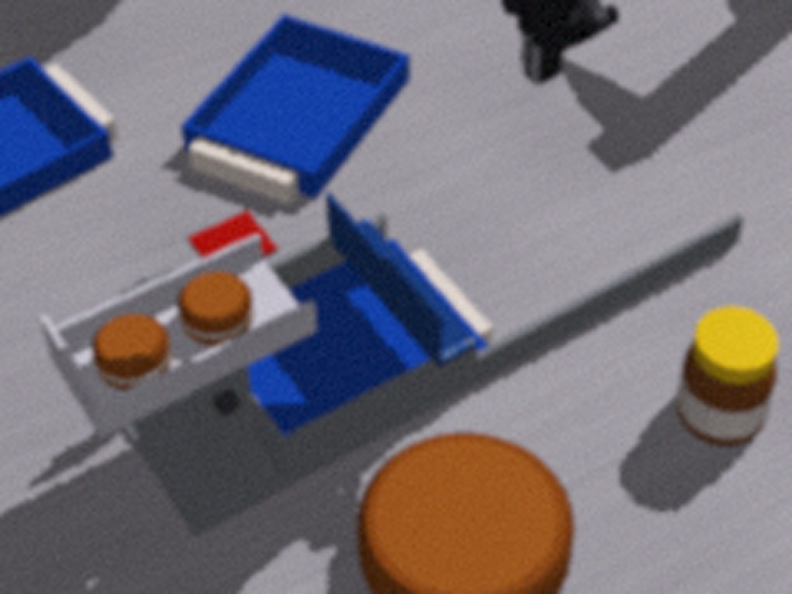

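Tray home: the pull block's outer edge runs (415,252)–(492,330). That matches the predicted home position to about 1 mm in y, and the contact force agrees. Now the tab.

Request:
carry_out(offset=[[-0.44,-0.16,0.035],[-0.44,-0.16,0.035],[-0.44,-0.16,0.035],[-0.44,-0.16,0.035],[-0.44,-0.16,0.035],[-0.44,-0.16,0.035],[-0.44,-0.16,0.1],[-0.44,-0.16,0.1]], turn=[[0,0,0],[0,0,0],[0,0,0],[0,0,0],[0,0,0],[0,0,0],[0,0,0],[0,0,0]])

```text
clock: 13.25
tcp_pos: [0.5292, -0.186, 0.1621]
orientation: [-2.141, -2.289, 0.005]
contact_force: [-0.7, -0.4, -0.4]
grip_width: 0.0002
```

Run:
```python
from h import *
go([(-.072,-.12,.13),(-.072,-.12,.119),(-.072,-.12,.078)],'x')
f=snap('scene','s4'); a=cv2.imread('pics/s4.png')[190:370,150:390]; cv2.imwrite('pics/crop6.png',cv2.resize(a,None,fx=3.3,fy=3.3,interpolation=cv2.INTER_CUBIC))
```

```text
tcp in stand [-0.0757 -0.1165  0.1621] F [-0.7 -0.4 -0.4] t 13.25 j [ 0.79  0.49 -0.73  1.87  0.4   0.94 -0.05]
turn [-0.005 -0.002  0.003]
(-0.072, -0.12, 0.13) [ 0.533 -0.189  0.13 ] offset [-0.0072  0.0078  0.0642]
(-0.072, -0.12, 0.119) [ 0.533 -0.189  0.119] offset [-0.0072  0.008   0.0862]
(-0.072, -0.12, 0.078) [ 0.533 -0.189  0.078] offset [-0.0075  0.0086  0.1682]
```

View pics/crop6.png

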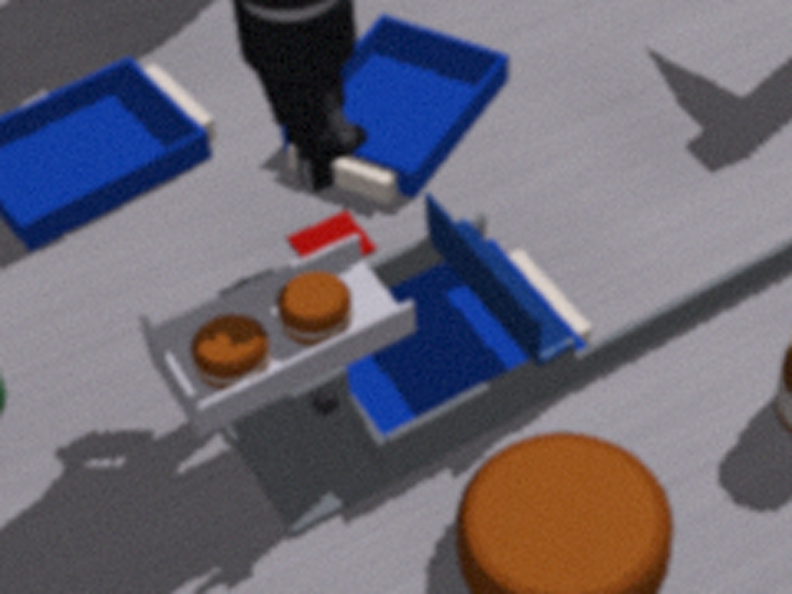

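The shut fingertips at (320,185) are above the red tab (330,232). I'll press straight down.

Request:
carry_out(offset=[[-0.007,0.007,0.03],[-0.007,0.007,0.06],[-0.007,0.007,0.08],[-0.007,0.007,0.095],[-0.007,0.007,0.11],[-0.007,0.007,0.125],[-0.007,0.007,0.14],[-0.007,0.007,0.155]], turn=[[0,0,0],[0,0,0],[0,0,0],[0,0,0],[0,0,0],[0,0,0],[0,0,0],[0,0,0]])

```text
clock: 14.1
tcp_pos: [0.5371, -0.1903, 0.0896]
orientation: [2.145, 2.292, 0.001]
contact_force: [-0.2, 0.5, 9.3]
grip_width: 0.0001
```

Request:
carry_out(offset=[[0,0,0.008],[0,0,0.016],[0,0,0.016],[0,0,0.016],[0,0,0.016],[0,0,0.016],[0,0,0.016],[0,0,0.016]], turn=[[0,0,0],[0,0,0],[0,0,0],[0,0,0],[0,0,0],[0,0,0],[0,0,0],[0,0,0]])

```text
clock: 14.9
tcp_pos: [0.5375, -0.1892, 0.0821]
orientation: [2.144, 2.293, 0.003]
contact_force: [-1.4, 1.5, 9.1]
grip_width: 0.0001
```

Run:
```python
from h import *
go([(-.072,-.12,.072)],'x')
f=snap('scene','s5'); a=cv2.imread('pics/s5.png')[190:370,150:390]; cv2.imwrite('pics/crop7.png',cv2.resize(a,None,fx=3.3,fy=3.3,interpolation=cv2.INTER_CUBIC))
for d in look_for('cake_a','scene')[:3]: print(d['score'],toS(w(f,d['xyz'])))
```

```text
tcp in stand [-0.0676 -0.1203  0.0821] F [-1.4  1.5  9.1] t 14.9 j [ 0.73  0.6  -0.66  1.91  0.51  0.8  -0.14]
turn [0.002 0.    0.004]
(-0.072, -0.12, 0.072) [ 0.533 -0.189  0.072] offset [ 0.0006 -0.0088  0.0201]
0.73 [ 0.02143953 -0.11603648  0.02180711]
0.53 [ 0.04254456 -0.16199867  0.05380563]
0.31 [-0.14620015  0.56372234  0.05993861]
```

View pics/crop7.png

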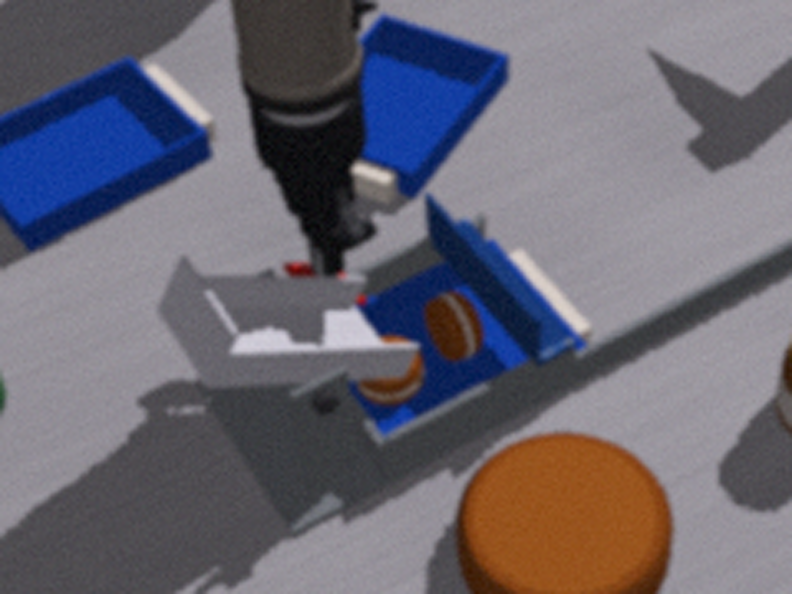

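Both cakes have left the trough: one stands on edge in the tray at (455,325), the other at (390,368) is leaving the outlet. I'll press a bit further and hold.

Request:
carry_out(offset=[[0,-0.004,0.006],[0,-0.004,0.01],[0,-0.004,0.01],[0,-0.004,0.01],[0,-0.004,0.01],[0,-0.004,0.01],[0,-0.004,0.01],[0,-0.004,0.01]], turn=[[0,0,0],[0,0,0],[0,0,0],[0,0,0],[0,0,0],[0,0,0],[0,0,0],[0,0,0]])

```text
clock: 15.8
tcp_pos: [0.5368, -0.1887, 0.0781]
orientation: [2.142, 2.293, 0.006]
contact_force: [-1.4, 2.3, 14.5]
grip_width: -0.0003
```

Run:
```python
from h import *
go([(-.072,-.12,.16)],'x')
f=snap('scene','s6'); A=cv2.imread('pics/s6.png')[190:370,150:390]
f=snap('top','t6'); B=cv2.imread('pics/t6.png')[160:260,330:463]
cv2.imwrite('pics/crop8.png',np.hstack([cv2.resize(A,(400,300),interpolation=cv2.INTER_CUBIC),cv2.resize(B,(400,300),interpolation=cv2.INTER_CUBIC)]))
```

```text
tcp in stand [-0.0683 -0.1197  0.0781] F [-1.4  2.3 14.5] t 15.8 j [ 0.73  0.61 -0.66  1.91  0.51  0.79 -0.14]
turn [0.004 0.    0.004]
(-0.072, -0.12, 0.16) [ 0.533 -0.189  0.16 ] offset [-0.0006 -0.0066 -0.1639]
```

View pics/crop8.png

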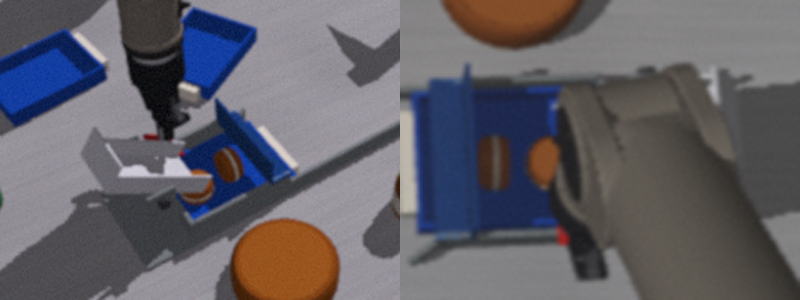

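The trough is at its stop (14.5 N), it is empty, and both cakes are over the tray floor. I'll let it swing back gently.

Request:
carry_out(offset=[[0,0,-0.015],[0,0,-0.03],[0,0,-0.045],[0,0,-0.06],[0,0,-0.075],[0,0,-0.09],[0,0,-0.105],[0,0,-0.12]], turn=[[0,0,0],[0,0,0],[0,0,0],[0,0,0],[0,0,0],[0,0,0],[0,0,0],[0,0,0]])

```text
clock: 16.7
tcp_pos: [0.5332, -0.1909, 0.1358]
orientation: [-2.147, -2.292, 0.002]
contact_force: [-0.0, -0.4, -0.4]
grip_width: 0.0001
```

Request:
carry_out(offset=[[0,0,-0.1],[0,0,-0.2],[0.1,-0.1,-0.2],[0.2,-0.1,-0.2],[0.3,-0.1,-0.2],[0.4,-0.1,-0.2],[0.5,-0.1,-0.2],[0.5,-0.1,-0.2]], turn=[[0,0,0],[0,0,0],[0,0,0],[0,0,0],[0,0,0],[0,0,0],[0,0,0],[0,0,0]])

```text
clock: 17.5
tcp_pos: [0.4664, 0.0611, 0.2365]
orientation: [2.139, 2.301, 0.002]
contact_force: [-0.4, -0.8, -0.1]
grip_width: -0.0001
```

Run:
```python
from h import *
go([],'x')
f=snap('scene','s7'); A=cv2.imread('pics/s7.png')[190:370,150:390]
for q in ['cake_a','honey_jar','mug','oil_bottle','big_cake']:
    for d in look_for(q,'scene')[:3]: X=w(f,d['xyz']);print('scene',q,round(d['score'],2),X.round(3),toS(X).round(3))
f=snap('top','t7'); B=cv2.imread('pics/t7.png')[160:260,330:463]
for q in ['cake_a','honey_jar','mug','oil_bottle','big_cake']:
    for d in look_for(q,'top')[:3]: X=w(f,d['xyz']);print('top',q,round(d['score'],2),X.round(3),toS(X).round(3))
cv2.imwrite('pics/crop9.png',np.hstack([cv2.resize(A,(400,300),interpolation=cv2.INTER_CUBIC),cv2.resize(B,(400,300),interpolation=cv2.INTER_CUBIC)]))
```

```text
tcp in stand [-0.1231  0.134   0.2365] F [-0.4 -0.8 -0.1] t 17.5 j [ 0.55  0.26 -0.93  1.99  0.25  1.   -0.42]
turn [ 0.001 -0.001  0.007]
scene cake_a 0.54 [ 0.61  -0.122  0.044] [ 0.009 -0.058  0.044]
scene cake_a 0.53 [ 0.618 -0.177  0.027] [ 0.013 -0.113  0.027]
scene cake_a 0.16 [ 0.647 -0.219  0.065] [ 0.04  -0.157  0.065]
scene honey_jar 0.82 [0.802 0.075 0.065] [0.213 0.128 0.065]
scene mug 0.66 [0.418 0.481 0.057] [-0.146  0.557  0.057]
scene big_cake 0.77 [ 0.805 -0.142  0.04 ] [ 0.203 -0.089  0.04 ]
top cake_a 0.77 [ 0.599 -0.115  0.051] [-0.001 -0.05   0.051]
top cake_a 0.44 [ 0.603 -0.17   0.035] [-0.001 -0.106  0.035]
top honey_jar 0.81 [0.776 0.089 0.084] [0.187 0.143 0.084]
top mug 0.61 [0.41  0.509 0.047] [-0.152  0.585  0.047]
top oil_bottle 0.95 [ 0.459 -0.438  0.116] [-0.161 -0.364  0.116]
top oil_bottle 0.2 [ 0.597 -0.115  0.049] [-0.004 -0.05   0.049]
top big_cake 0.74 [ 0.784 -0.138  0.043] [ 0.182 -0.084  0.043]
top big_cake 0.25 [ 0.611 -0.241  0.103] [ 0.002 -0.176  0.103]
```

View pics/crop9.png

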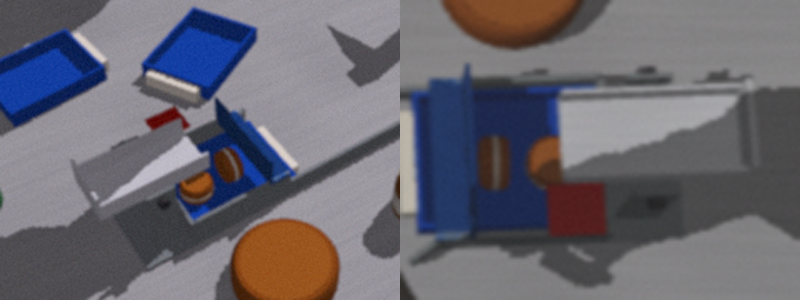

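Trough level and empty, both cakes in the tray, and the bystanders unmoved. Before handing in, I'll check that the tray didn't shift when the cakes landed.

Run:
```python
from h import *
# pull block region, after homing (s3) and now (s7): phase correlation + white-block centroid
im=[cv2.cvtColor(cv2.imread(f'pics/{n}.png'),cv2.COLOR_BGR2GRAY).astype(np.float32)[258:298,296:336] for n in ('s3','s7')]
print(cv2.phaseCorrelate(*im,cv2.createHanningWindow((40,40),cv2.CV_32F)))
f=imaging.grab_frame('scene'); print('px per 10mm in y',px(f,toW((0,.04,.024)))-px(f,toW((0,.03,.024))))
```

```text
((-0.0377984145884902, 0.13540939232267135), 1.1146092182397842)
px per 10mm in y [ 3.23605434 -1.64705801]
```

```bash
python3 -c "
from h import *
print(r.hand_in())"
```

```text
the job is handed in; nothing more can be done
None
```

The job is done and handed in at about 17.6 s of the 64 s allowed. I pushed the leftmost blue tray flush against the fence and slid it into the bay without lifting it. I then pressed the red tab to its stop and let the trough swing back.

**Tray home:** It stopped dead against the back stop and the pushing force rose to 23 N. The pull block's face was within about 1 mm of its home position. An image comparison showed less than about 0.5 mm of shift after the cakes landed.

**Cakes and trough:** The last pictures show both cakes in the tray and the trough empty and level. The tab force peaked at about 14.5 N, and the gripper stayed clear of the cakes.

**Bystanders:** Each was within about 5 mm of its first reading. The network missed the bottle in the last scene view, but the top view found it in place.

**Oddities:**
- One cake stands on edge, and the other looked tilted while the trough was down. Both are inside the tray.
- My stand fit was a few mm off at the fence. Contact with the fence and back stop settled the final position.

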